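# Press the keyed shaft into the belt pulley

### The job

On the green assembly fixture, first slide the bore guard by its black grip away from the pulley to its end stop. Then take the keyed shaft (flat tang on top, not the round-headed pin) out of the wooden rack, put it upright into the pulley's hub, turn it until its key slips into the keyway, and push against the spring until its collar is fully home on the hub face. Finish while still gripping the shaft by its tang and pushing it home, because the spring lifts it if you let go; leave everything else where it stands.

Things in the scene. Friction and masses are not known exactly. Their poses are not given: they have to be found in the camera images.
- shaft_grip (a point): Centre of the tang (top grip) of the keyed steel shaft (0.4 kg), upright in one of the two rack holes. z up along the shaft, x towards the key. Tang 30 mm along x, 16 mm along y, 50 mm tall (25 mm above and below the point). Under it a round collar, 40 mm diameter, 10 mm thick, its underside 35 mm below the point; a 6 mm wide lug on it, out to 28 mm from the axis, points to +x like the key.
- shaft_tip (a point): Centre of the foot of the same shaft, 85 mm below shaft_grip, same axes. The stem is 22 mm in diameter, 50 mm from foot to collar, bevelled over its lowest 5 mm. The key stands on its +x side: 6 mm wide, out to 15.5 mm from the axis, from 16 to 42 mm above the foot, so the lowest 16 mm are plain.
- hub_mouth (a point): Centre of the bore at the hub's top face, 75 mm above the table; z up, x towards the keyway. Steel hub 60 mm across on a pulley 110 mm across (rim top 10 mm lower), fixed. Bore 24.5 mm diameter; keyway on the +x side 9 mm wide, out to 17.2 mm from the axis, 40 mm deep (full hub). Shaft home: collar flat on the hub face, shaft_grip 35 mm above this point.
- guard (a joint): Travel of the bore guard: 0 with its plate over the bore, 0.070 m at its end stop (clear). It starts between 0 and 0.012, slides with about 2.5 N of friction and stays where it is left.
- guard_grip (a point): Centre of the guard's black grip, a square post 18 x 18 mm, 40 mm tall, 102 mm above the table. It slides along its own +y (level, away from the pulley). It stands on a steel plate 40 mm wide and 4 mm thick that covers the bore, 3 mm above the hub face, until slid away. The stop block at the rail's end is 83 mm high.
- plunger (a joint): Depth in m of the spring plunger under the bore: 0 when free, its flat top then 38 mm below the hub face, 0.012 with the shaft home. It resists with about 8 N at first and 16 N at 0.012, and pushes an unheld shaft up again.
- rack: Wooden rack block fixed on the table, 190 mm along its x, 64 mm along y, 65 mm high, origin at the centre of its underside. Two square holes 34 mm wide, at x = -50 and +50 mm, 58 mm deep; the collars of shaft and pin rest on its top.
- pin_mid (a point): Plain pin to be left in the rack's other hole: like the shaft but with no key or lug and with a round head 26 mm in diameter, 40 mm tall; the point is the centre of that head (reaching 20 mm above and below).
- bearing: Bearing ring lying on the table, 48 mm across, 15 mm high; origin under its centre.
- oiler: Grey oil bottle, 52 mm across, 150 mm high; origin under its centre.
- spanner: Steel spanner lying on the table, 190 mm long along its x.
- spare_pulley: Spare solid pulley lying flat, 90 mm across, 36 mm high; origin under its centre.
- bolt_bin: Grey bin of bolts, 120 x 90 mm, 50 mm high; origin under its centre.
- angle_block: Steel angle block, 50 x 60 mm, 62 mm high; origin under its foot's centre.
Things that resemble listed ones, but are neither listed nor needed, are in the scene too. Leave any turquoise look-alike of the part that bears shaft_grip alone.

How it is judged:
By the outcome, as a careful person would: the job done as asked, in the order asked, and still so for the second after the job is handed in, while the arm keeps its last pose, push and grip.
It also fails if it takes over 58 s, if anything falls off the work surface, if the arm or the gripper's body presses on something with over 40 N, if the wrist force passes 120 N, or if a joint passes its speed limit or range.

### The arm

A 6-joint arm with a two-finger parallel gripper is mounted at the origin on the work surface. World frame = base frame: x ahead of the robot, y to its left, z up, the work surface at z = 0. Lengths are in mm, angles in rad, forces in N, time in s.
With the tool pointing down it reaches from about 350 to 975 mm from the base axis. Payload 7.1 kg.
Tool frame: the origin (TCP) lies at the very end of the fingers, on their centre line; the grasp point (between the pads) lies 19 mm behind it; z points along the fingers, y is the direction in which the jaws open and shut (so a half turn about z gives the same grasp; the last joint's range is limited). The gripper opens to 88 mm and grips with 3 to 60 N. Pads are 20 mm wide; open, the fingers measure 115 mm over their backs; the gripper's body (75 mm by 178 mm) begins 61 mm behind the grasp point.
Start: joints at [-1.123, 0.423, 1.63, -0, 1.089, -0.019], TCP at [281.283, -558.108, 222.675] pointing down, gripper open.
Joint ranges: [-3, 3], [-0.9, 2.11], [0.09, 2.58], [-1.31, 4.45], [0.11, 2.69], [-2.54, 2.54]. Speed limits (rad/s): [2.39, 2.39, 3.01, 3.14, 3.14, 3.14].

### API

Orientations are given as a rotation vector (axis times angle).
In Python, from workcell import readout, imaging, close_job gives the robot as it stands.
- The arm moves only by the tool carry_out, never from a script. Its argument "rows" is a list of rows, each a list of 3 entries, a list of its own where there are three numbers: the shift along the tool's x, y, z in m, then the turn, a rotation vector about the tool's x, y, z in rad, then the closure, from 0 (fully open) to 1 (shut). In form: [[[dx, dy, dz], [wx, wy, wz], hand], ...]. A call has 1 to 12 rows; each row shifts and turns the commanded pose from where the row before left it, along the tool's axes as they then stand; what a row does not reach is not made up. A row lasts 1/12 s, in which the tool goes at most 41.7 mm and 7.16 degrees, less where a joint would pass 70% of its speed; a pose out of reach is approached as far as the arm can. A call with a gripper value outside its range is refused whole. The fingers move at their own pace and stop on an object; the grip force is fixed at half the most. Time passes only in rows, so rows that do not move let the fingers close. It gives the time, the measured TCP pose, the force and the opening at its end, in the units of the state.
- readout.get_obs(): the state, without advancing time (a new reading comes with each control period).
- imaging.get_image(name): name is "scene" or "top" or "wrist"; returns the picture (480x640x3 uint8, red, green, blue); there is no depth.
- imaging.camera_params(name): a dict with "fx", "fy", "cx", "cy" (pixels), "rvec" (rotation vector, rad) and "tvec" (3), from world to camera coordinates, as OpenCV has them; the wrist camera has in their place "T_tool_cam" (4x4, takes a point from camera to tool coordinates, whose origin is the TCP and whose axes are the flange's). Camera axes: x right, y down, z forward; pixel columns grow to the right and rows downward; lengths in mm; the calibration is good to about 2 mm. A picture is of the moment at which its call begins: read the wrist's pose just before it. camera_params takes no time and is no camera call.
- close_job(): hands the job in, once; it reports no verdict.
The state is a dict: "t": time; "qpos": joint angles; "qvel": joint speeds; "joint_torque": joint torques, N m; "ee_pos": TCP position; "orientation": TCP orientation; "ft_force": force on the tool from outside, world axes, zero at the start; "moment": the same for the moment, N m; "width": finger opening in mm.
Only numpy, scipy, OpenCV 4.12 (cv2) and the standard library are available. Lean on these libraries where they do the work, as an engineer would, in place of code of your own. Each camera call takes 0.05 s, during which the arm holds its last target.

## Working session

There is one attempt and no reset: what is moved stays moved. The work goes in short steps, Python scripts to look and compute and a tool call to move; the robot and the scene stay as the last step left them, time stands still between calls to the robot, and variables do not carry over. Pictures are saved under pics/ and viewed, and the job is handed in when it is done.

Besides the shell and the picture viewer there is one more tool, called by a JSON object that holds its "op" and its "data". carry_out: Moves the arm, as the interface text tells. Its arguments: {"type":"object","properties":{"rows":{"type":"array","items":{"type":"array"}}},"required":["rows"]}

```bash
mkdir -p pics; ls; python3 - <<'E'
from workcell import readout, imaging
import cv2
o=readout.get_obs();print(o)
for n in ("scene","top","wrist"):
    cv2.imwrite(f"pics/{n}0.png",imaging.get_image(n)[:,:,::-1])
    print(imaging.camera_params(n))
E
```

```text
pics
{'t': 0.0, 'qpos': array([-1.12298905e+00,  4.23820286e-01,  1.63065326e+00,  6.99268816e-06,
        1.08861485e+00, -1.90160433e-02]), 'qvel': array([ 2.45774372e-04,  1.51069182e-04, -1.15827427e-03, -6.59129403e-04,
       -7.20495564e-05,  6.46722144e-04]), 'joint_torque': array([ 1.11966106e-03, -5.44622934e+01, -2.73658794e+01,  6.44807238e-02,
        2.29094370e-02, -1.33344074e-04]), 'ee_pos': array([ 281.06417439, -557.63165514,  221.92896905]), 'orientation': array([-3.05497992e+00, -7.26300808e-01,  4.90140020e-04]), 'ft_force': array([ 0.15998755, -0.10433814,  0.41550365]), 'moment': array([ 0.02101466, -0.09142536,  0.00271387]), 'width': 87.85188874795608}
{'fx': 533.9013600414415, 'fy': 533.9013600414415, 'cx': 309.66025210655084, 'cy': 239.88495654218653, 'rvec': array([ 2.08391869,  0.50720071, -0.3087967 ]), 'tvec': array([-483.72756059,  -71.90348789, 1418.17336138])}
{'fx': 560.8542470531221, 'fy': 560.8542470531221, 'cx': 317.6411487075121, 'cy': 244.29217076090612, 'rvec': array([ 2.08647726, -2.14614803,  0.19185396]), 'tvec': array([ -14.38774425,  577.80961293, 1169.99150556])}
{'fx': 389.7452914846853, 'fy': 389.7452914846853, 'cx': 321.7642151857728, 'cy': 239.17160377444702, 'T_tool_cam': array([[ 1.32104743e-03, -9.65943551e-01, -2.58749513e-01,
         7.09447115e+01],
       [ 9.99999124e-01,  1.29677815e-03,  2.64471154e-04,
         6.89095489e-01],
       [ 8.00765091e-05, -2.58749636e-01,  9.65944418e-01,
        -1.62781875e+02],
       [ 0.00000000e+00,  0.00000000e+00,  0.00000000e+00,
         1.00000000e+00]])}
```

View pics/scene0.png

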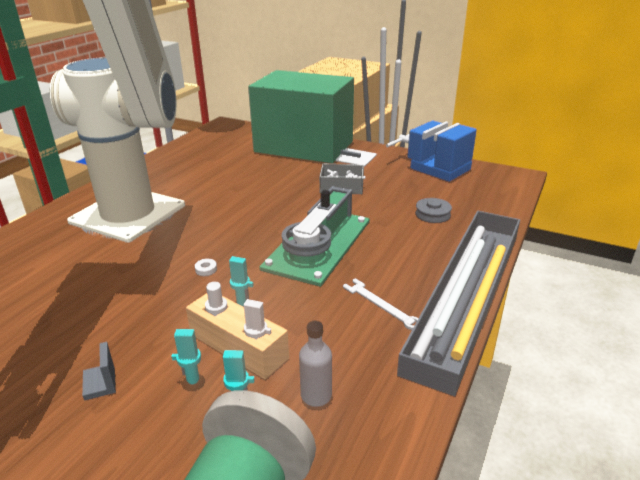

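View pics/top0.png

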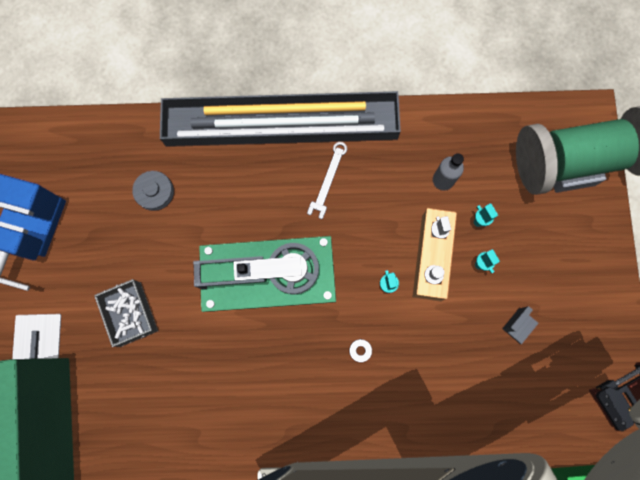

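View pics/wrist0.png

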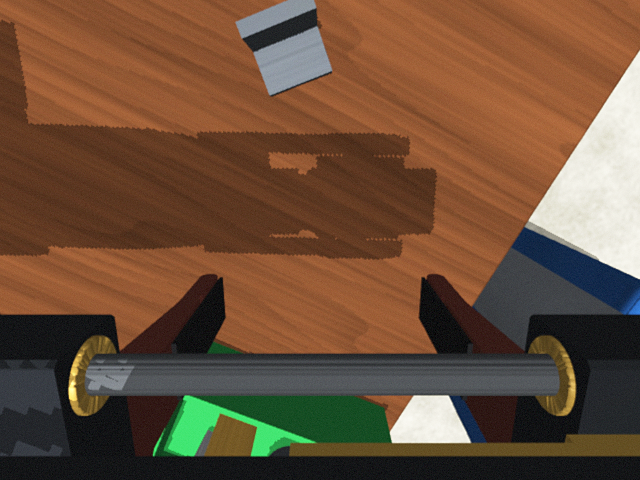

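The top view shows the fixture around (265,270), with the guard grip at about (242,268) and the pulley at about (293,268). The rack is at about (436,253), with the tang at (442,228) and the pin at (434,273). Three turquoise look-alikes stand next to the rack. Next I'll enlarge these areas.

```bash
python3 - <<'E'
import cv2
t=cv2.imread("pics/top0.png");s=cv2.imread("pics/scene0.png")
cv2.imwrite("pics/c1.png",cv2.resize(t[225:325,190:345],None,fx=5,fy=5,interpolation=cv2.INTER_CUBIC))
cv2.imwrite("pics/c2.png",cv2.resize(t[195:310,375:505],None,fx=5,fy=5,interpolation=cv2.INTER_CUBIC))
cv2.imwrite("pics/c3.png",cv2.resize(s[180:290,255:375],None,fx=5,fy=5,interpolation=cv2.INTER_CUBIC))
cv2.imwrite("pics/c4.png",cv2.resize(s[250:400,165:305],None,fx=4,fy=4,interpolation=cv2.INTER_CUBIC))
E
```

```text
(no output)
```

View pics/c1.png

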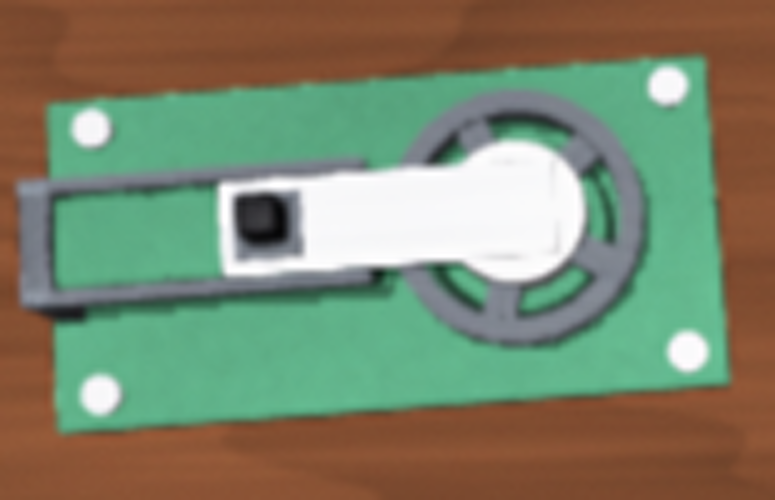

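View pics/c2.png

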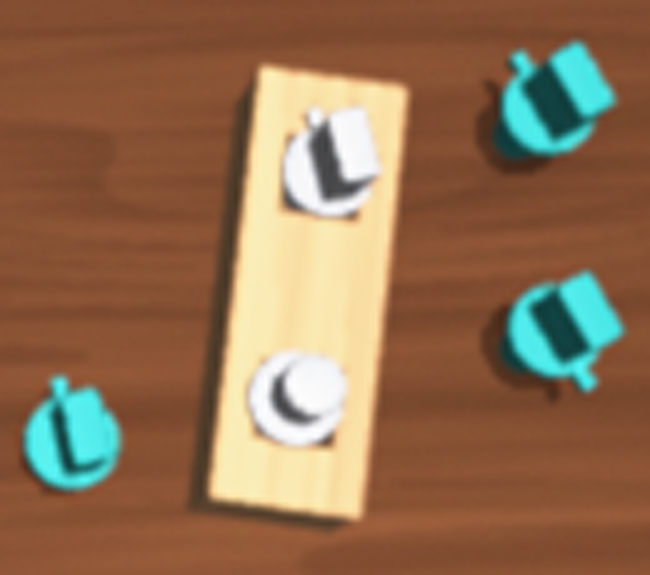

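View pics/c3.png

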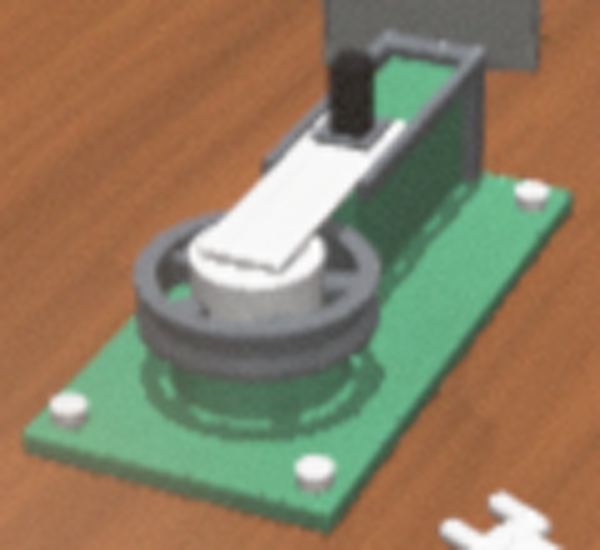

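View pics/c4.png

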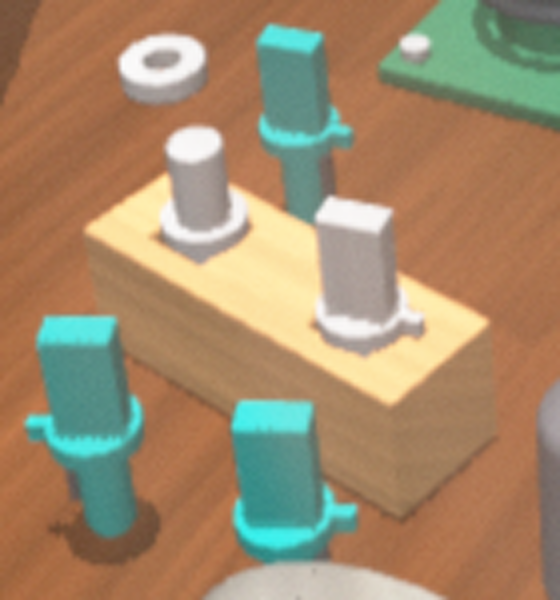

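```bash
cat > h.py <<'E'
import numpy as np, cv2
from scipy.spatial.transform import Rotation as R
from workcell import readout, imaging
def ray(cam,uv,z,pose=None):
    p=imaging.camera_params(cam)
    d=np.array([(uv[0]-p['cx'])/p['fx'],(uv[1]-p['cy'])/p['fy'],1.])
    if cam=='wrist':
        T=p['T_tool_cam'];pos,rv=pose;Rt=R.from_rotvec(rv).as_matrix()
        o=pos+Rt@T[:3,3];w=Rt@T[:3,:3]@d
    else:
        Rm=R.from_rotvec(p['rvec']).as_matrix();o=-Rm.T@p['tvec'];w=Rm.T@d
    return o+w*(z-o[2])/w[2]
def proj(cam,P):
    p=imaging.camera_params(cam)
    Rm=R.from_rotvec(p['rvec']).as_matrix();c=Rm@np.asarray(P,float)+p['tvec']
    return np.round([p['fx']*c[0]/c[2]+p['cx'],p['fy']*c[1]/c[2]+p['cy']],1)
E
python3 - <<'E'
from h import *
def T(off,k,cam,d):
    for n,(u,v,z) in d.items(): print(n,ray(cam,(u/k+off[0],v/k+off[1]),z).round(1))
T((375,195),5,'top',dict(r1=(262,66,65),r2=(410,88,65),r3=(362,520,65),r4=(210,498,65),collar=(330,172,75),lug=(315,115,75),t1=(331,118,125),t2=(367,107,125),t3=(381,170,125),t4=(342,183,125),pin=(298,398,75),pinhead=(316,384,115)))
T((190,225),5,'top',dict(grip=(262,218,122),hub=(514,212,75),rim=(524,218,65),stopTL=(18,183,83),stopBL=(22,303,83),railTR=(365,162,75),b1=(48,103,8),b2=(705,57,8),b3=(728,383,8),b4=(58,432,8)))
print('scene')
T((255,180),5,'scene',dict(grip=(353,55,122),hub=(256,255,75),plA=(200,250,80),plB=(283,268,80)))
T((165,250),4,'scene',dict(tang=(355,215,125),collar=(358,310,75),lug=(415,322,75),pin=(195,140,115)))
E
```

```text
r1 [ 648.6 -273.    65. ]
r2 [ 636.8 -336.8   65. ]
r3 [ 449.1 -302.6   65. ]
r4 [ 460.2 -238.9   65. ]
collar [ 598.2 -297.3   75. ]
lug [ 623.6 -292.5   75. ]
t1 [ 610.3 -288.4  125. ]
t2 [ 614.5 -303.5  125. ]
t3 [ 587.7 -307.4  125. ]
t4 [ 582.7 -291.   125. ]
pin [ 500.6 -277.    75. ]
pinhead [ 500.9 -276.7  115. ]
grip [518.1 124.4 122. ]
hub [524.7  23.5  75. ]
rim [523.5  19.8  65. ]
stopTL [542.1 233.9  83. ]
stopBL [490.7 231.5  83. ]
railTR [548.2  86.9  75. ]
b1 [591.2 238.3   8. ]
b2 [603.7 -61.2   8. ]
b3 [455.3 -66.8   8. ]
b4 [441.9 231.9   8. ]
scene
grip [525.2 126.6 122. ]
hub [531.9  17.4  75. ]
plA [511.8   3.   80. ]
plB [551.6   5.6  80. ]
tang [ 605.  -298.9  125. ]
collar [ 603.8 -301.5   75. ]
lug [ 629.5 -297.1   75. ]
pin [ 505.  -276.2  115. ]
```

{"op": "carry_out", "data": {"rows": [[[0.026, -0.025, 0], [0, 0, 0], 0], [[0.026, -0.025, 0], [0, 0, 0], 0], [[0.026, -0.025, 0], [0, 0, 0], 0], [[0.026, -0.025, 0], [0, 0, 0], 0], [[0.026, -0.025, 0], [0, 0, 0], 0], [[0.026, -0.025, 0], [0, 0, 0], 0], [[0.026, -0.025, 0], [0, 0, 0], 0], [[0.026, -0.025, 0], [0, 0, 0], 0], [[0.026, -0.025, 0], [0, 0, 0], 0], [[0.026, -0.025, 0], [0, 0, 0], 0]]}}

```text
t: 0.98
ee_pos: [401.0, -216.1, 222.7]
orientation: [-3.056, -0.726, 0.0]
ft_force: [0.8, -0.6, -0.4]
width: 88.0
```

{"op": "carry_out", "data": {"rows": [[[0.026, -0.025, 0], [0, 0, 0], 0], [[0.026, -0.025, 0], [0, 0, 0], 0], [[0.026, -0.025, 0], [0, 0, 0], 0], [[0.026, -0.025, 0], [0, 0, 0], 0], [[0.026, -0.025, 0], [0, 0, 0], 0], [[0.026, -0.025, 0], [0, 0, 0], 0], [[0, 0, 0], [0, 0, 0.105], 0], [[0, 0, 0], [0, 0, 0.105], 0], [[0, 0, 0], [0, 0, 0.105], 0], [[0, 0, 0], [0, 0, 0.105], 0], [[0, 0, 0], [0, 0, 0], 0], [[0, 0, 0], [0, 0, 0], 0]]}}

```text
t: 1.98
ee_pos: [472.6, -13.7, 222.6]
orientation: [-3.141, -0.078, 0.0]
ft_force: [-0.5, -0.7, 0.5]
width: 87.8
```

```bash
cat > look.py <<'E'
import sys
from h import *
n=sys.argv[1];cam=sys.argv[2] if len(sys.argv)>2 else 'wrist'
o=readout.get_obs()
cv2.imwrite(f"pics/{n}.png",imaging.get_image(cam)[:,:,::-1])
np.save(f"pics/{n}.npy",np.r_[o['ee_pos'],o['orientation']])
M=R.from_rotvec(o['orientation']).as_matrix()
print(o['t'],o['ee_pos'].round(1),'xhead',np.degrees(np.arctan2(M[1,0],M[0,0])).round(2),'z',M[:,2].round(4),o['ft_force'].round(1),o['width'].round(1),o['qpos'].round(2))
E
python3 look.py w1
```

```text
Traceback (most recent call last):
  File "look.py", line 8, in <module>
    print(o['t'],o['ee_pos'].round(1),'xhead',np.degrees(np.arctan2(M[1,0],M[0,0])).round(2),'z',M[:,2].round(4),o['ft_force'].round(1),o['width'].round(1),o['qpos'].round(2))
                                                                                                                                        ^^^^^^^^^^^^^^^^
AttributeError: 'float' object has no attribute 'round'
```

View pics/w1.png

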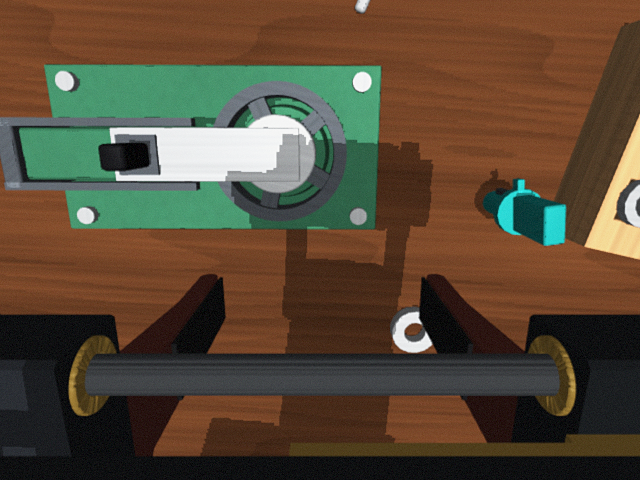

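```bash
sed -i "s/o\['width'\].round(1)/round(o['width'],1)/" look.py; python3 - <<'E'
import cv2
t=cv2.imread("pics/w1.png")
cv2.imwrite("pics/w1c.png",cv2.resize(t[70:225,30:230],None,fx=4,fy=4,interpolation=cv2.INTER_CUBIC))
E
```

```text
(no output)
```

View pics/w1c.png

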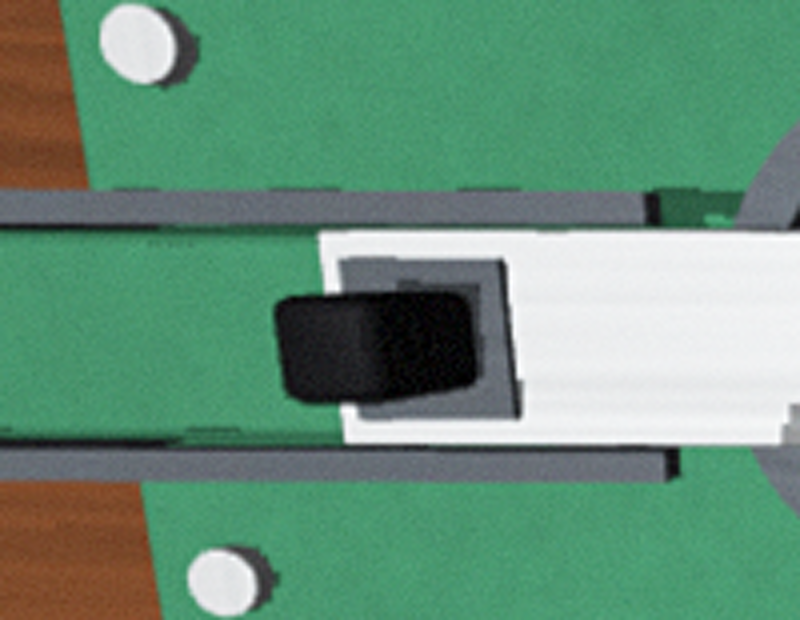

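```bash
python3 - <<'E'
from h import *
p=np.load('pics/w1.npy');P=(p[:3],p[3:]);print(p)
for n,u in dict(grip=(112,157,122),base=(137,155,84),hub=(276,154,75),rim=(280,151,65),railA=(0+30,190/4+70,75),railB=(645/4+30,190/4+70,75),bolt1=(65,81,10),bolt2=(362,82,10)).items(): print(n,ray('wrist',u[:2],u[2],P).round(1))
E
```

```text
[ 4.72636068e+02 -1.36641758e+01  2.22573285e+02 -3.14058536e+00
 -7.84609374e-02  4.16417539e-04]
grip [522.4 127.4 122. ]
base [521.8 128.3  84. ]
hub [527.4  24.3  75. ]
rim [529.4  22.3  65. ]
railA [545.  211.7  75. ]
railB [551.3  89.2  75. ]
bolt1 [578.5 222.4  10. ]
bolt2 [591.4 -44.4  10. ]
```

{"op": "carry_out", "data": {"rows": [[[0.0141, -0.0345, 0], [0, 0, 0], 0], [[0.0141, -0.0345, 0], [0, 0, 0], 0], [[0.0141, -0.0345, 0], [0, 0, 0], 0], [[0.0141, -0.0345, 0], [0, 0, 0], 0], [[0, 0, 0.03], [0, 0, 0], 0], [[0, 0, 0.03], [0, 0, 0], 0], [[0, 0, 0], [0, 0, 0], 0], [[0, 0, 0], [0, 0, 0], 0]]}}

```text
t: 2.7
ee_pos: [521.4, 126.5, 161.6]
orientation: [3.14, 0.076, -0.006]
ft_force: [0.7, -0.8, -0.0]
width: 88.1
```

```bash
python3 look.py w2
```

```text
2.7 [521.4 126.5 161.6] xhead 2.78 z [-3.9e-03 -9.0e-04 -1.0e+00] [ 0.7 -0.8 -0. ] 88.1 [ 0.22  0.38  1.87 -0.    0.9   1.74]
```

View pics/w2.png

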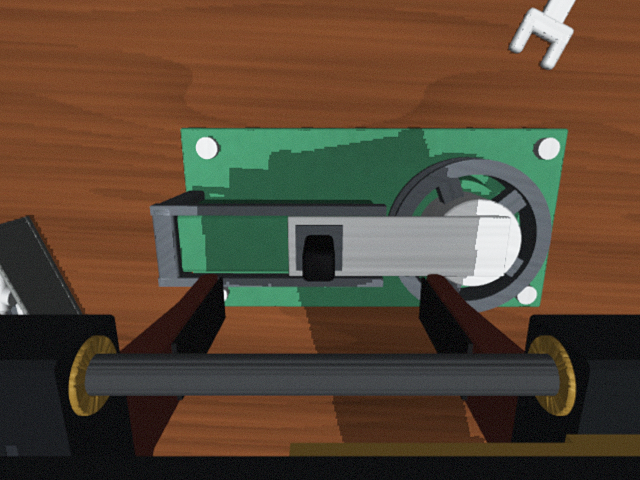

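The grip top at about (319,266) sits centred between the fingers. I'll descend and close.

{"op": "carry_out", "data": {"rows": [[[0, 0, 0.025], [0, 0, 0], 0], [[0, 0, 0.025], [0, 0, 0], 0], [[0, 0, 0.017], [0, 0, 0], 0], [[0, 0, 0], [0, 0, 0], 0], [[0, 0, 0], [0, 0, 0], 0.5], [[0, 0, 0], [0, 0, 0], 1], [[0, 0, 0], [0, 0, 0], 1], [[0, 0, 0], [0, 0, 0], 1], [[0, 0, 0], [0, 0, 0], 1], [[0, 0, 0], [0, 0, 0], 1]]}}

```text
t: 3.58
ee_pos: [523.0, 126.9, 96.4]
orientation: [-3.141, -0.074, -0.002]
ft_force: [0.3, -0.1, -0.0]
width: 51.2
```

{"op": "carry_out", "data": {"rows": [[[0, 0, 0], [0, 0, 0], 1], [[0, 0, 0], [0, 0, 0], 1], [[0, 0, 0], [0, 0, 0], 1], [[0, 0, 0], [0, 0, 0], 1], [[0, 0, 0], [0, 0, 0], 1], [[0, 0, 0], [0, 0, 0], 1], [[0, 0, 0], [0, 0, 0], 1], [[0, 0, 0], [0, 0, 0], 1]]}}

```text
t: 4.25
ee_pos: [522.6, 126.9, 95.6]
orientation: [-3.141, -0.073, 0.0]
ft_force: [0.1, 2.2, -0.7]
width: 18.0
```

{"op": "carry_out", "data": {"rows": [[[0, -0.01, 0], [0, 0, 0], 1], [[0, -0.01, 0], [0, 0, 0], 1], [[0, -0.01, 0], [0, 0, 0], 1], [[0, -0.01, 0], [0, 0, 0], 1], [[0, -0.008, 0], [0, 0, 0], 1], [[0, -0.006, 0], [0, 0, 0], 1], [[0, 0, 0], [0, 0, 0], 1], [[0, 0, 0], [0, 0, 0], 1]]}}

```text
t: 4.92
ee_pos: [520.0, 181.8, 95.6]
orientation: [-3.14, -0.075, -0.0]
ft_force: [0.8, 3.5, -2.4]
width: 18.0
```

{"op": "carry_out", "data": {"rows": [[[0, -0.002, 0], [0, 0, 0], 1], [[0, -0.002, 0], [0, 0, 0], 1], [[0, 0, 0], [0, 0, 0], 1]]}}

```text
t: 5.17
ee_pos: [519.9, 184.6, 95.6]
orientation: [3.141, 0.073, -0.0]
ft_force: [1.7, -0.8, -2.1]
width: 17.6
```

{"op": "carry_out", "data": {"rows": [[[0, -0.002, 0], [0, 0, 0], 1], [[0, -0.002, 0], [0, 0, 0], 1], [[0, 0, 0], [0, 0, 0], 1]]}}

```text
t: 5.42
ee_pos: [519.7, 188.8, 95.6]
orientation: [3.141, 0.073, -0.0]
ft_force: [0.3, -2.5, -2.3]
width: 17.7
```

{"op": "carry_out", "data": {"rows": [[[0, -0.002, 0], [0, 0, 0], 1], [[0, -0.002, 0], [0, 0, 0], 1], [[0, 0, 0], [0, 0, 0], 1]]}}

```text
t: 5.67
ee_pos: [519.5, 193.0, 95.6]
orientation: [-3.141, -0.074, 0.0]
ft_force: [0.1, -1.5, -2.3]
width: 17.7
```

{"op": "carry_out", "data": {"rows": [[[0, -0.002, 0], [0, 0, 0], 1], [[0, 0, 0], [0, 0, 0], 1]]}}

```text
t: 5.83
ee_pos: [519.4, 194.3, 95.6]
orientation: [3.14, 0.074, -0.0]
ft_force: [1.3, -6.1, -2.1]
width: 17.8
```

{"op": "carry_out", "data": {"rows": [[[0, -0.002, 0], [0, 0, 0], 1], [[0, 0, 0], [0, 0, 0], 1]]}}

```text
t: 6.0
ee_pos: [519.4, 194.4, 95.6]
orientation: [3.137, 0.075, -0.001]
ft_force: [3.5, -17.0, -0.3]
width: 17.9
```

{"op": "carry_out", "data": {"rows": [[[0, 0, 0], [0, 0, 0], 0], [[0, 0, 0], [0, 0, 0], 0], [[0, 0, 0], [0, 0, 0], 0], [[0, 0, 0], [0, 0, 0], 0], [[0, 0, 0], [0, 0, 0], 0], [[0, 0, -0.03], [0, 0, 0], 0], [[0, 0, -0.03], [0, 0, 0], 0], [[0, 0, -0.03], [0, 0, 0], 0], [[-0.01, 0.03, -0.03], [0, 0, 0], 0], [[-0.01, 0.03, -0.03], [0, 0, 0], 0], [[-0.01, 0.03, 0], [0, 0, 0], 0], [[-0.01, 0.03, 0], [0, 0, 0], 0]]}}

```text
t: 7.0
ee_pos: [486.5, 77.2, 245.3]
orientation: [-3.14, -0.075, -0.007]
ft_force: [-0.5, -0.5, -0.5]
width: 87.5
```

{"op": "carry_out", "data": {"rows": [[[-0.01, 0.035, 0], [0, 0, 0], 0], [[-0.01, 0.035, 0], [0, 0, 0], 0], [[0, 0, 0], [0, 0, 0], 0]]}}

```text
t: 7.25
ee_pos: [467.4, 2.8, 243.2]
orientation: [3.14, 0.068, -0.001]
ft_force: [-0.1, 0.9, -0.9]
width: 88.1
```

```bash
python3 look.py w3;python3 look.py t3 top; python3 - <<'E'
import cv2
t=cv2.imread("pics/t3.png")
cv2.imwrite("pics/t3c.png",cv2.resize(t[225:325,190:345],None,fx=5,fy=5,interpolation=cv2.INTER_CUBIC))
E
```

```text
7.25 [467.4   2.8 243.2] xhead 2.5 z [-6.0e-04 -1.3e-03 -1.0e+00] [-0.1  0.9 -0.9] 88.1 [-0.02  0.16  1.95 -0.    1.03  1.51]
7.3 [468.4   4.7 243.3] xhead 2.45 z [ 2.e-04 -1.e-04 -1.e+00] [ 0.8  0.1 -0. ] 88.0 [-0.02  0.16  1.95 -0.    1.03  1.51]
```

View pics/w3.png

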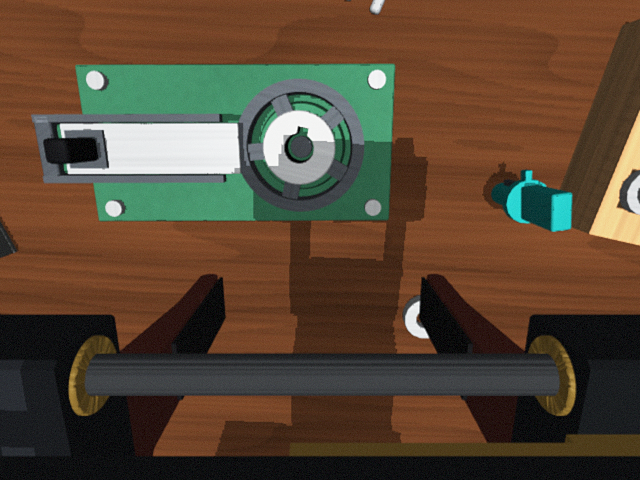

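View pics/t3c.png

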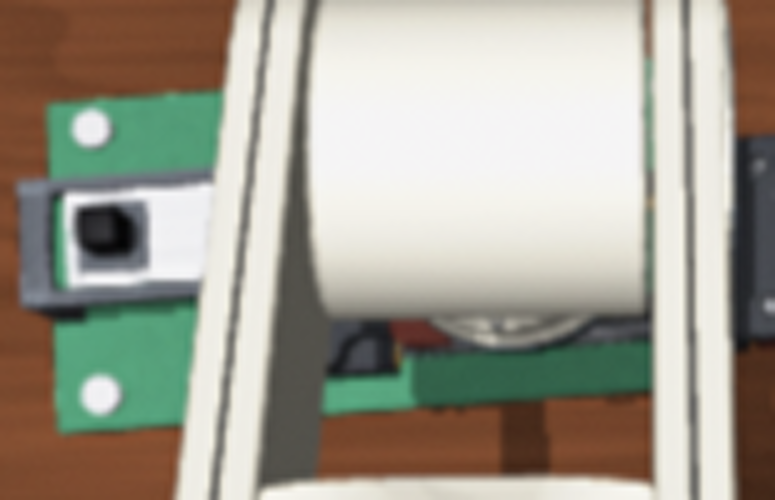

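```bash
python3 - <<'E'
import cv2
t=cv2.imread("pics/w3.png")
cv2.imwrite("pics/w3c.png",cv2.resize(t[75:215,235:375],None,fx=5,fy=5,interpolation=cv2.INTER_CUBIC))
E
```

```text
(no output)
```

View pics/w3c.png

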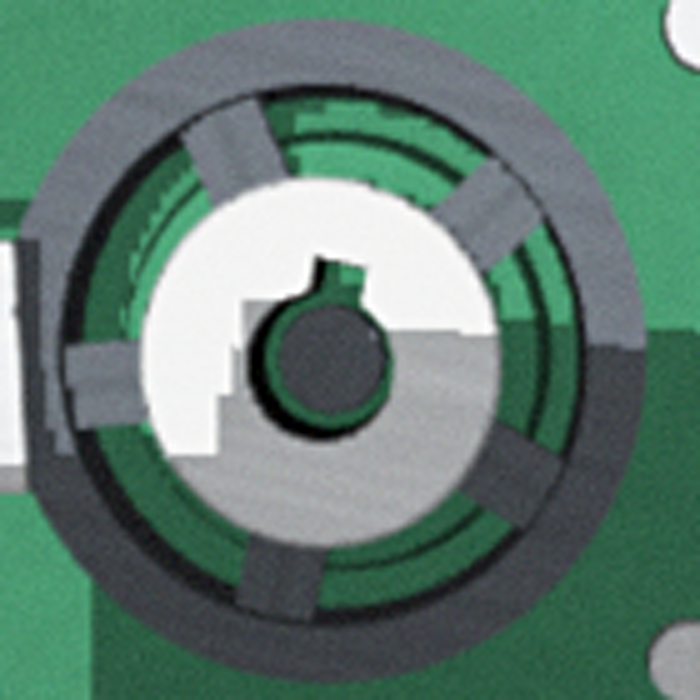

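```bash
python3 look.py w4; python3 - <<'E'
import cv2
from h import *
t=cv2.imread("pics/w4.png")
cv2.imwrite("pics/w4c.png",cv2.resize(t[95:195,250:350],None,fx=7,fy=7,interpolation=cv2.INTER_CUBIC))
p=np.load('pics/w3.npy');P=(p[:3],p[3:])
f=lambda u,v,z:ray('wrist',(u/5+235,v/5+75),z,P)
c=f(321,364,75);k=f(342,262,75);print(c,k,np.degrees(np.arctan2(*(k-c)[1::-1])),np.linalg.norm(k-c))
for a in((142,362),(500,362),(321,178),(321,547)):print(f(*a,75))
E
```

```text
7.35 [469.    6.  243.3] xhead 2.52 z [ 7.e-04  3.e-04 -1.e+00] [ 0.8 -0.5  0.6] 87.5 [-0.01  0.16  1.94  0.    1.03  1.51]
[527.22141602  23.43560915  75.        ] [543.58861271  20.49577858  75.        ] -10.182729610649444 16.62912298036537
[526.21698608  53.00717518  75.        ]
[528.87023302  -6.12405974  75.        ]
[556.47248768  24.30957318  75.        ]
[497.03189661  22.53360617  75.        ]
```

View pics/w4c.png

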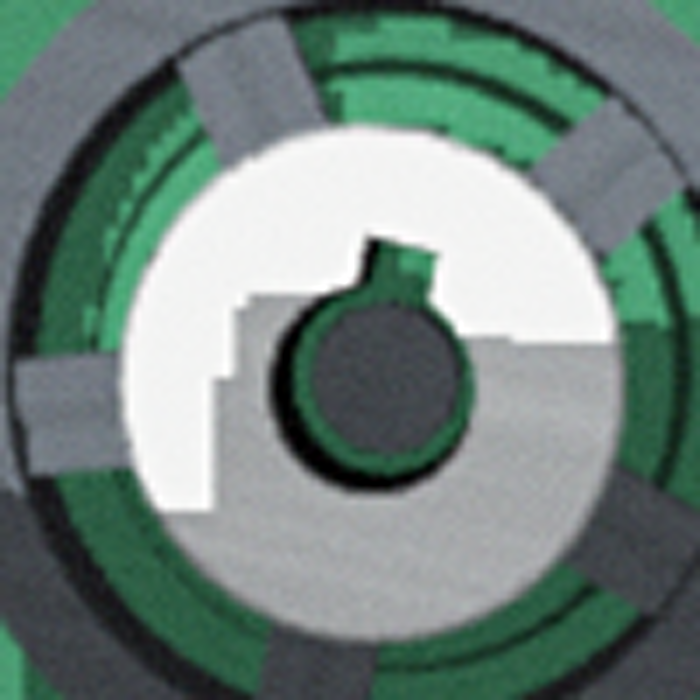

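```bash
python3 - <<'E'
from h import *
p=np.load('pics/w4.npy');P=(p[:3],p[3:])
f=lambda u,v,z:ray('wrist',(u/7+250,v/7+95),z,P)
c=f(371.5,383,75);k=f(405,244,75);print(c,k,np.degrees(np.arctan2(*(k-c)[1::-1])),np.linalg.norm(k-c))
a,b=f(370,236,75),f(440,252,75);print(np.degrees(np.arctan2(*(b-a)[1::-1]))+90,np.linalg.norm(b-a))
for a in((120,382),(623,382),(371,125),(371,640)):print(f(*a,75))
E
```

```text
[527.60245405  23.63797397  75.        ] [543.61676363  20.24797548  75.        ] -11.952245416221253 16.36918450080785
-9.842098050124193 8.361223217158566
[526.36979052  53.38126412  75.        ]
[529.06584885  -6.09682479  75.        ]
[556.68000825  24.65325468  75.        ]
[497.22260637  22.69830798  75.        ]
```

{"op": "carry_out", "data": {"rows": [[[0.007, 0.034, 0], [0, 0, 0], 0], [[0.007, 0.034, 0], [0, 0, 0], 0], [[0.007, 0.034, 0], [0, 0, 0], 0], [[0.007, 0.034, 0], [0, 0, 0], 0], [[0.007, 0.034, 0], [0, 0, 0], 0], [[0.007, 0.034, 0], [0, 0, 0], 0], [[0.007, 0.034, 0], [0, 0, 0], 0], [[0.007, 0.034, 0], [0, 0, 0], 0], [[0.007, 0.034, 0], [0, 0, 0], 0], [[0, 0, 0], [0, 0, -0.11], 0.4], [[0, 0, 0], [0, 0, 0], 0.5], [[0, 0, 0], [0, 0, 0], 0.5]]}}

```text
t: 8.4
ee_pos: [546.9, -294.6, 242.4]
orientation: [-3.131, -0.244, 0.001]
ft_force: [-0.2, 0.0, -0.2]
width: 70.8
```

{"op": "carry_out", "data": {"rows": [[[0, 0, 0], [0, 0, 0], 0.5], [[0, 0, 0], [0, 0, 0], 0.5]]}}

```text
t: 8.57
ee_pos: [546.6, -294.4, 243.0]
orientation: [-3.132, -0.246, 0.0]
ft_force: [0.2, -0.2, -0.4]
width: 57.9
```

```bash
python3 look.py w5; python3 look.py t5 top; python3 - <<'E'
import cv2
t=cv2.imread("pics/t5.png")
cv2.imwrite("pics/t5c.png",cv2.resize(t[225:325,190:345],None,fx=5,fy=5,interpolation=cv2.INTER_CUBIC))
E
```

```text
8.5667 [ 546.6 -294.4  243. ] xhead 8.99 z [-2.e-04  3.e-04 -1.e+00] [ 0.2 -0.2 -0.4] 57.9 [-0.51  0.4   1.62  0.    1.12  0.9 ]
8.6167 [ 546.6 -294.5  243.1] xhead 9.0 z [-0.e+00  2.e-04 -1.e+00] [-0.3 -0.1 -0.1] 53.9 [-0.51  0.4   1.62  0.    1.12  0.9 ]
```

View pics/w5.png

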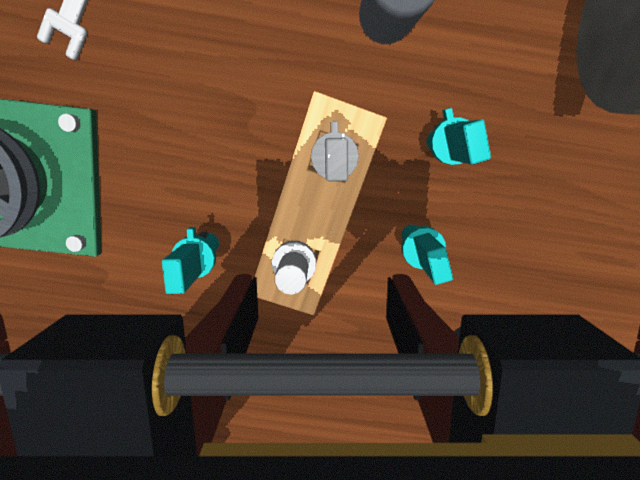

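View pics/t5c.png

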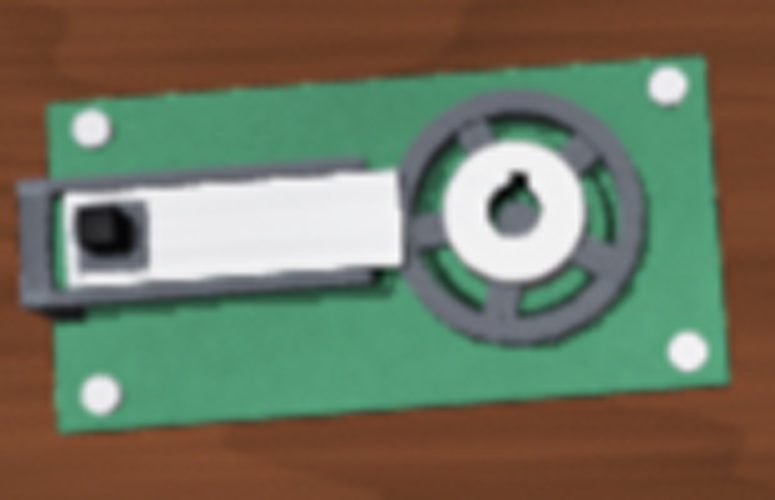

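```bash
python3 - <<'E'
import cv2
t=cv2.imread("pics/w5.png")
cv2.imwrite("pics/w5c.png",cv2.resize(t[90:215,270:400],None,fx=6,fy=6,interpolation=cv2.INTER_CUBIC))
E
```

```text
(no output)
```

View pics/w5c.png

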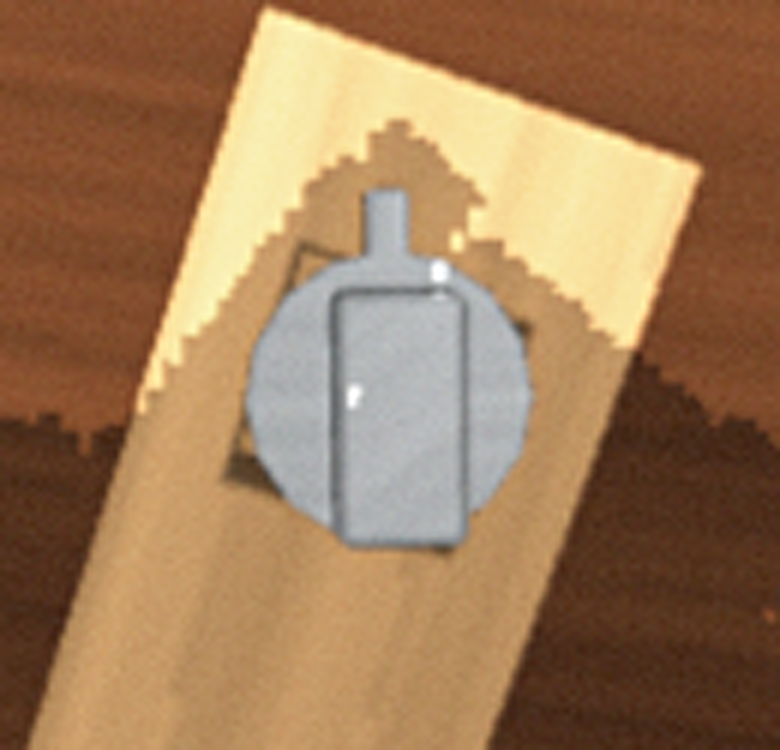

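```bash
python3 - <<'E'
from h import *
p=np.load('pics/w5.npy');P=(p[:3],p[3:])
f=lambda u,v,z:ray('wrist',(u/6+270,v/6+90),z,P)
t=f(402,418,125);c=f(389.5,400,75);l=f(387,190,75);print(t,c,l,l-c,np.degrees(np.arctan2(*(l-c)[1::-1])))
a,b=f(338.5,545,125),f(334,292,125);d,e=f(466,544,125),f(464,292,125)
for q in(b-a,e-d):print(np.degrees(np.arctan2(q[1],q[0])),np.linalg.norm(q))
print(np.linalg.norm(d-a))
M=R.from_rotvec(p[3:]).as_matrix();print('tool shift',M.T@(np.array([t[0],t[1],81])-p[:3]))
E
```

```text
[ 601.80590143 -297.04201818  125.        ] [ 601.24786067 -297.2818916    75.        ] [ 628.68517706 -292.31450628   75.        ] [27.43731639  4.96738533  0.        ] 10.261950866147346
10.266032333116927 29.28786427256826
10.507798693215493 29.17132702287452
15.236674584053402
tool shift [ 54.14419959  11.32512959 162.00885649]
```

{"op": "carry_out", "data": {"rows": [[[0.027, 0.0056, 0.01], [0, 0, 0], 0.5], [[0.027, 0.0056, 0.01], [0, 0, 0], 0.5], [[0, 0, 0.03], [0, 0, -0.022], 0.5], [[0, 0, 0.03], [0, 0, 0], 0.5], [[0, 0, 0], [0, 0, 0], 0.5], [[0, 0, 0], [0, 0, 0], 0.5]]}}

```text
t: 9.17
ee_pos: [600.4, -297.5, 161.8]
orientation: [-3.127, -0.28, 0.005]
ft_force: [-0.1, 0.9, 1.1]
width: 44.0
```

```bash
python3 look.py w6
```

```text
9.1667 [ 600.4 -297.5  161.8] xhead 10.24 z [-0.0034  0.0018 -1.    ] [-0.1  0.9  1.1] 44.0 [-0.48  0.56  1.56  0.    1.03  0.91]
```

View pics/w6.png

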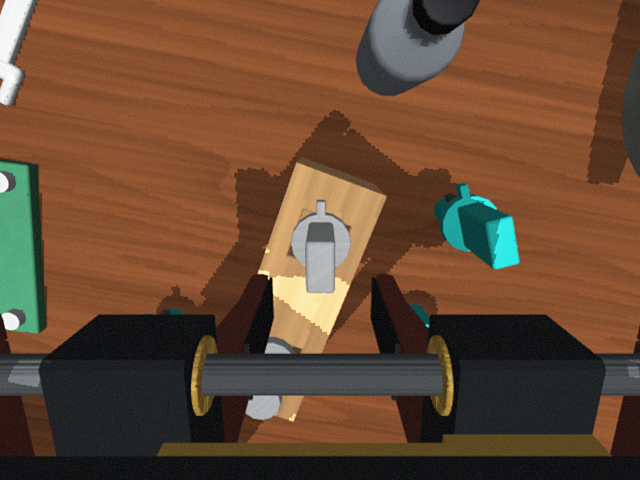

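{"op": "carry_out", "data": {"rows": [[[0, 0, 0.025], [0, 0, 0], 0.5], [[0, 0, 0.025], [0, 0, 0], 0.5], [[0, 0, 0.02], [0, 0, 0], 0.5], [[0, 0, 0.01], [0, 0, 0], 0.5], [[0, 0, 0], [0, 0, 0], 0.5], [[0, 0, 0], [0, 0, 0], 0.5]]}}

```text
t: 9.72
ee_pos: [602.3, -299.0, 84.6]
orientation: [3.128, 0.28, 0.002]
ft_force: [-1.2, 0.2, -0.0]
width: 43.7
```

{"op": "carry_out", "data": {"rows": [[[0, 0, 0], [0, 0, 0], 1], [[0, 0, 0], [0, 0, 0], 1], [[0, 0, 0], [0, 0, 0], 1], [[0, 0, 0], [0, 0, 0], 1], [[0, 0, 0], [0, 0, 0], 1], [[0, 0, 0], [0, 0, 0], 1], [[0, 0, 0], [0, 0, 0], 1], [[0, 0, 0], [0, 0, 0], 1], [[0, 0, 0], [0, 0, 0], 1]]}}

```text
t: 10.47
ee_pos: [601.4, -298.1, 83.7]
orientation: [-3.128, -0.28, 0.0]
ft_force: [-1.9, 3.6, 5.9]
width: 15.9
```

{"op": "carry_out", "data": {"rows": [[[0, 0, -0.01], [0, 0, 0], 1], [[0, 0, -0.015], [0, 0, 0], 1], [[0, 0, -0.02], [0, 0, 0], 1], [[0, 0, -0.025], [0, 0, 0], 1], [[0, 0, -0.025], [0, 0, 0], 1], [[0, 0, -0.025], [0, 0, 0], 1], [[0, 0, 0], [0, 0, 0], 1], [[0, 0, 0], [0, 0, 0], 1]]}}

```text
t: 11.13
ee_pos: [601.9, -299.0, 204.0]
orientation: [3.127, 0.28, 0.003]
ft_force: [0.1, 0.7, -4.4]
width: 15.7
```

```bash
python3 look.py w7
```

```text
11.1333 [ 601.9 -299.   204. ] xhead 10.24 z [ 0.0023 -0.0014 -1.    ] [ 0.1  0.7 -4.4] 15.7 [-0.48  0.51  1.53 -0.    1.09  0.91]
```

View pics/w7.png

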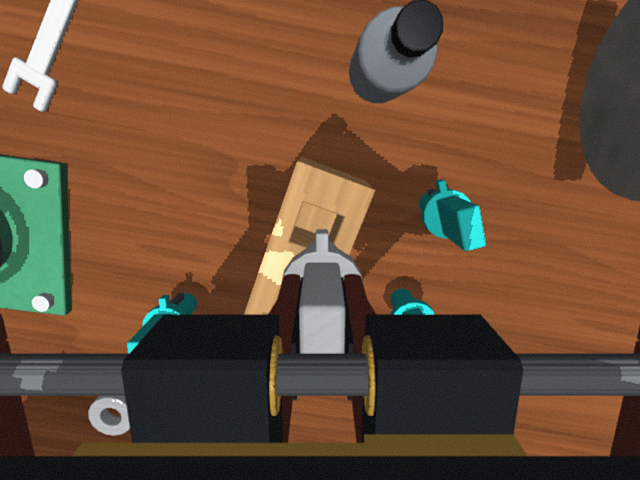

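{"op": "carry_out", "data": {"rows": [[[-0.0016, -0.033, 0], [0, 0, 0], 1], [[-0.0016, -0.033, 0], [0, 0, 0], 1], [[-0.0016, -0.033, 0], [0, 0, 0], 1], [[-0.0016, -0.033, 0], [0, 0, 0], 1], [[-0.0016, -0.033, 0], [0, 0, 0], 1], [[-0.0016, -0.033, 0], [0, 0, 0], 1], [[-0.0016, -0.033, 0], [0, 0, 0], 1], [[-0.0016, -0.033, 0], [0, 0, 0], 1], [[-0.0016, -0.033, 0], [0, 0, 0], 1], [[-0.0014, -0.033, 0], [0, 0, 0], 1], [[0, 0, 0], [0, 0, 0], 1], [[0, 0, 0], [0, 0, 0], 1]]}}

```text
t: 12.18
ee_pos: [525.4, 24.8, 201.0]
orientation: [-3.129, -0.286, 0.006]
ft_force: [-1.0, -0.2, -4.5]
width: 15.9
```

{"op": "carry_out", "data": {"rows": [[[0, 0, 0], [0, 0, 0], 1], [[0, 0, 0], [0, 0, 0], 1], [[0, 0, 0], [0, 0, 0], 1], [[0, 0, 0], [0, 0, 0], 1]]}}

```text
t: 12.52
ee_pos: [527.2, 22.4, 202.7]
orientation: [3.129, 0.278, -0.001]
ft_force: [0.5, -0.1, -4.6]
width: 15.6
```

```bash
python3 look.py w8; python3 look.py s8 scene; python3 -c "
import cv2
t=cv2.imread('pics/s8.png');cv2.imwrite('pics/s8c.png',cv2.resize(t[130:290,240:390],None,fx=4,fy=4,interpolation=cv2.INTER_CUBIC))"
```

```text
12.5167 [527.2  22.4 202.7] xhead 10.16 z [-5.e-04 -1.e-04 -1.e+00] [ 0.5 -0.1 -4.6] 15.6 [ 0.02  0.31  1.86 -0.    0.97  1.41]
12.5667 [527.3  22.5 202.8] xhead 10.16 z [-3.e-04 -1.e-04 -1.e+00] [-0.3  0.1 -4.4] 15.8 [ 0.02  0.31  1.86 -0.    0.97  1.41]
```

View pics/w8.png

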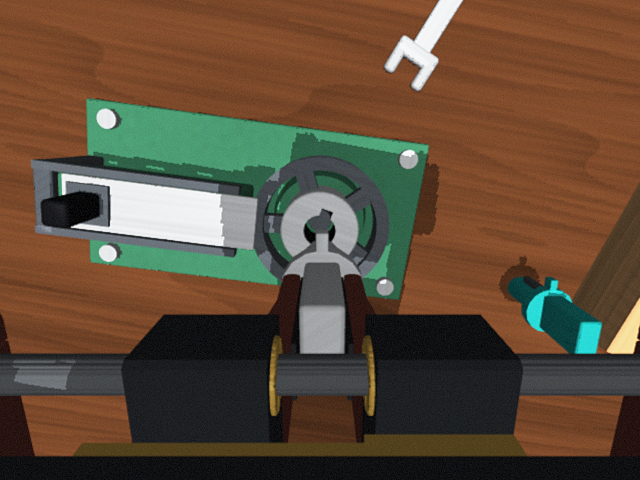

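View pics/s8c.png

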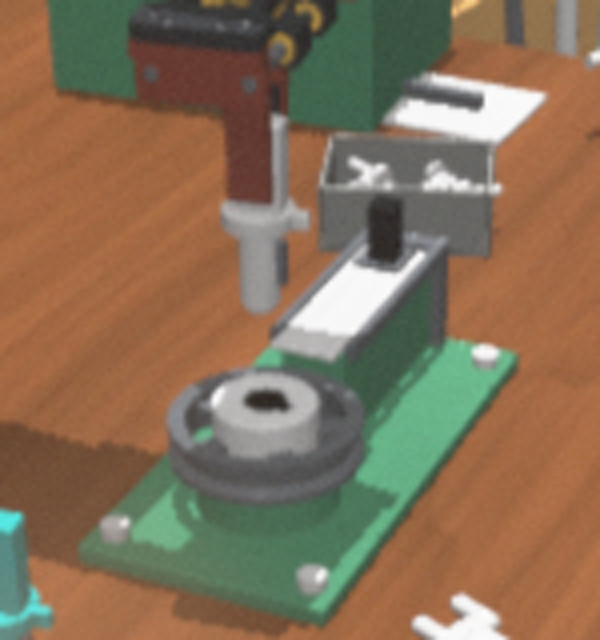

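```bash
python3 -c "
import cv2
t=cv2.imread('pics/w8.png');cv2.imwrite('pics/w8c.png',cv2.resize(t[170:290,260:380],None,fx=6,fy=6,interpolation=cv2.INTER_CUBIC))"
```

```text
(no output)
```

View pics/w8c.png

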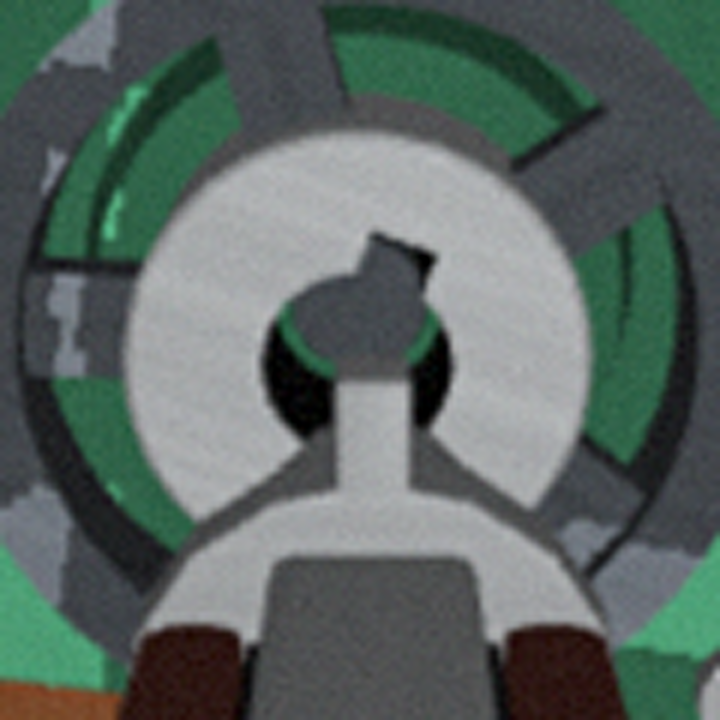

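{"op": "carry_out", "data": {"rows": [[[0.0002, -0.0017, 0.015], [0, 0, 0], 1], [[0, 0, 0.02], [0, 0, 0], 1], [[0, 0, 0.016], [0, 0, 0], 1], [[0, 0, 0], [0, 0, 0], 1], [[0, 0, 0], [0, 0, 0], 1], [[0, 0, 0], [0, 0, 0], 1], [[0, 0, 0], [0, 0, 0], 1]]}}

```text
t: 13.2
ee_pos: [528.0, 25.0, 153.2]
orientation: [3.129, 0.28, 0.003]
ft_force: [-0.3, -0.8, -4.5]
width: 15.8
```

```bash
python3 look.py w9; python3 look.py s9 scene; python3 -c "
import cv2
t=cv2.imread('pics/s9.png');cv2.imwrite('pics/s9c.png',cv2.resize(t[160:290,250:370],None,fx=5,fy=5,interpolation=cv2.INTER_CUBIC))
t=cv2.imread('pics/w9.png');cv2.imwrite('pics/w9c.png',cv2.resize(t[190:310,260:380],None,fx=5,fy=5,interpolation=cv2.INTER_CUBIC))"
```

```text
13.2 [528.   25.  153.2] xhead 10.23 z [ 2.1e-03  1.0e-04 -1.0e+00] [-0.3 -0.8 -4.5] 15.8 [0.02 0.38 1.9  0.   0.87 1.42]
13.25 [527.9  25.  153.2] xhead 10.24 z [ 2.1e-03  1.0e-04 -1.0e+00] [ 0.5  0.1 -4.2] 15.8 [ 0.02  0.38  1.9  -0.    0.87  1.42]
```

View pics/w9c.png

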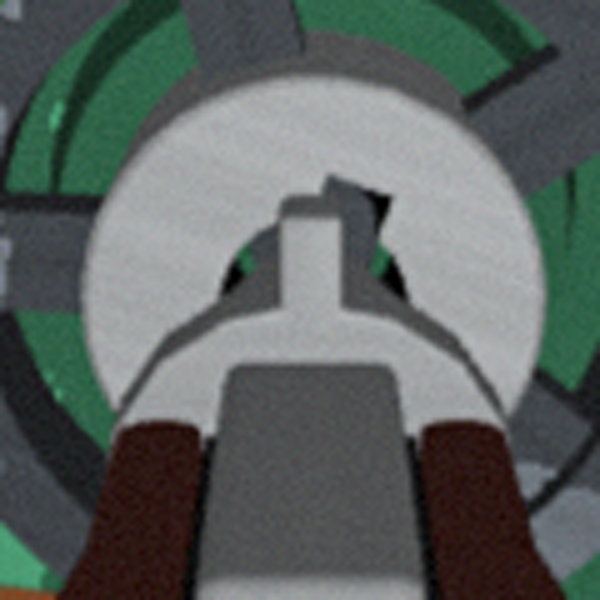

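View pics/s9c.png

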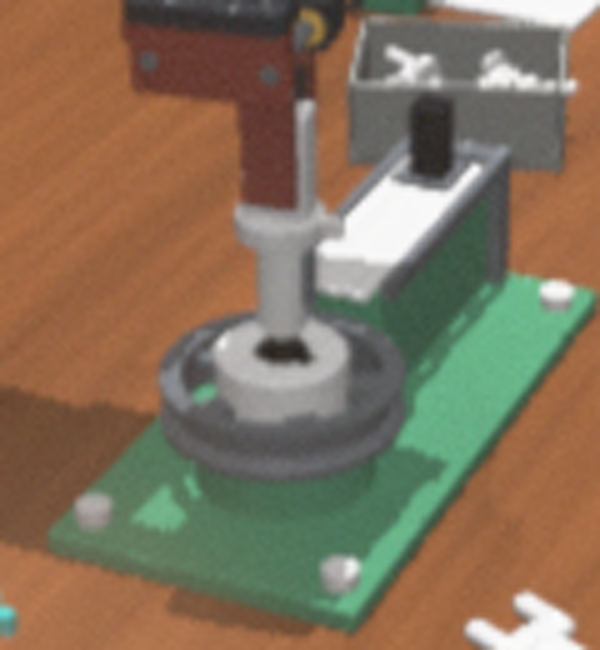

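```bash
python3 - <<'E'
from h import *
for P in [(527.6,24.6,84.5),(527.6,24.6,75),(537.6,24.6,84.5),(527.6,34.6,84.5)]:
    q=proj('scene',P);print(P,(q-[250,160])*5)
# ellipse extents
a=np.linspace(0,2*np.pi,60)
for r,z in((30,75),(12.25,75),(11,84.5),(20,84.5+60),(20,84.5+50)):
    E=np.array([(proj('scene',(527.6+r*np.cos(t),24.6+r*np.sin(t),z))-[250,160])*5 for t in a]);print(r,z,E.min(0),E.max(0))
E
```

```text
(527.6, 24.6, 84.5) [280.  326.5]
(527.6, 24.6, 75) [280.5 345. ]
(537.6, 24.6, 84.5) [300. 332.]
(527.6, 34.6, 84.5) [290.5 316.5]
30 75 [212.5 311. ] [348.  380.5]
12.25 75 [252.5 331. ] [308.  359.5]
11 84.5 [255. 314.] [304.5 339.5]
20 144.5 [230.  184.5] [323. 228.]
20 134.5 [230.5 205. ] [323.5 249. ]
```

{"op": "carry_out", "data": {"rows": [[[-0.0004, 0.0004, 0], [0, 0, 0], 1], [[0, 0, 0.004], [0, 0, 0], 1], [[0, 0, 0.004], [0, 0, 0], 1], [[0, 0, 0.003], [0, 0, 0], 1], [[0, 0, 0], [0, 0, 0], 1]]}}

```text
t: 13.72
ee_pos: [526.1, 24.6, 140.1]
orientation: [-3.129, -0.281, 0.002]
ft_force: [0.2, 0.5, -4.5]
width: 16.0
```

{"op": "carry_out", "data": {"rows": [[[0, 0, 0.003], [0, 0, 0], 1], [[0, 0, 0.002], [0, 0, 0], 1], [[0, 0, 0], [0, 0, 0], 1]]}}

```text
t: 13.97
ee_pos: [526.5, 24.6, 135.5]
orientation: [-3.129, -0.28, 0.001]
ft_force: [-0.3, -0.0, -5.5]
width: 15.7
```

{"op": "carry_out", "data": {"rows": [[[0, 0, 0.002], [0, 0, 0], 1], [[0, 0, 0.002], [0, 0, 0], 1], [[0, 0, 0], [0, 0, 0], 1], [[0, 0, 0], [0, 0, 0], 1]]}}

```text
t: 14.3
ee_pos: [526.7, 24.6, 131.9]
orientation: [-3.129, -0.281, 0.0]
ft_force: [0.5, 0.4, -4.4]
width: 16.0
```

```bash
python3 look.py s10 scene; python3 -c "
import cv2
t=cv2.imread('pics/s10.png');cv2.imwrite('pics/s10c.png',cv2.resize(t[160:290,250:370],None,fx=5,fy=5,interpolation=cv2.INTER_CUBIC))"
```

```text
14.3 [526.7  24.6 131.9] xhead 10.25 z [-2.e-04  0.e+00 -1.e+00] [ 0.5  0.4 -4.4] 16.0 [0.02 0.41 1.91 0.   0.82 1.42]
```

View pics/s10c.png

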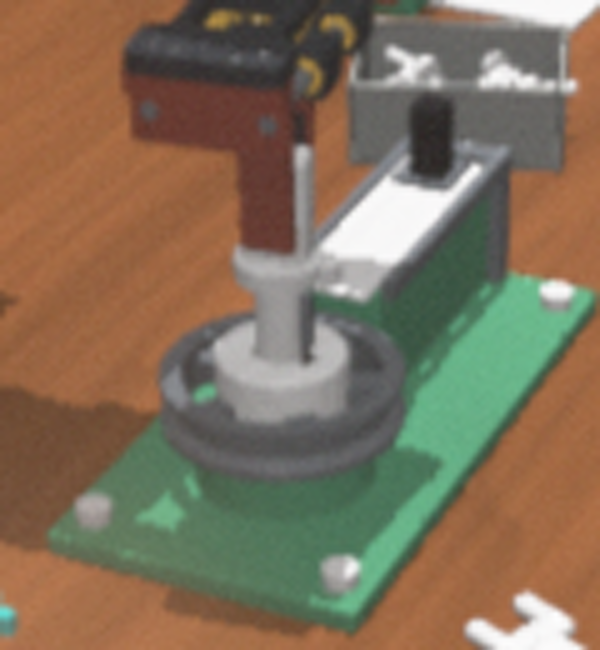

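The foot is in the bore with the key just above the hub face. I'll lower it until the key nearly touches, then turn towards the keyway.

{"op": "carry_out", "data": {"rows": [[[0, 0, 0.002], [0, 0, 0], 1], [[0, 0, 0.002], [0, 0, 0], 1], [[0, 0, 0.001], [0, 0, 0], 1], [[0, 0, 0], [0, 0, 0], 1], [[0, 0, 0], [0, 0, 0], 1]]}}

```text
t: 14.77
ee_pos: [527.0, 24.6, 127.4]
orientation: [3.129, 0.28, 0.001]
ft_force: [-0.4, 0.2, 0.5]
width: 15.9
```

{"op": "carry_out", "data": {"rows": [[[0, 0, 0], [0, 0, 0.06], 1], [[0, 0, 0], [0, 0, 0.06], 1], [[0, 0, 0], [0, 0, 0.06], 1], [[0, 0, 0], [0, 0, 0.06], 1], [[0, 0, 0], [0, 0, 0], 1], [[0, 0, 0], [0, 0, 0], 1]]}}

```text
t: 15.27
ee_pos: [526.8, 24.6, 127.0]
orientation: [3.14, -0.093, 0.0]
ft_force: [0.1, -0.5, -5.0]
width: 16.0
```

{"op": "carry_out", "data": {"rows": [[[0, 0, 0], [0, 0, 0.05], 1], [[0, 0, 0], [0, 0, 0.05], 1], [[0, 0, 0], [0, 0, 0.025], 1], [[0, 0, 0.001], [0, 0, 0], 1], [[0, 0, 0.001], [0, 0, 0], 1], [[0, 0, 0], [0, 0, 0], 1]]}}

```text
t: 15.77
ee_pos: [526.5, 24.6, 124.6]
orientation: [3.128, -0.29, -0.001]
ft_force: [-0.4, 0.7, -5.5]
width: 15.7
```

{"op": "carry_out", "data": {"rows": [[[0, 0, 0.002], [0, 0, 0], 1], [[0, 0, 0.002], [0, 0, 0], 1], [[0, 0, 0], [0, 0, 0], 1]]}}

```text
t: 16.02
ee_pos: [526.5, 24.6, 120.6]
orientation: [3.128, -0.291, -0.001]
ft_force: [-0.3, 0.2, -4.2]
width: 16.2
```

The key has slipped in. TCP z is 120.6, about 7 mm below where the key met the hub face, and there's no contact force. I'll push on to the spring.

{"op": "carry_out", "data": {"rows": [[[0, 0, 0.003], [0, 0, 0], 1], [[0, 0, 0.003], [0, 0, 0], 1], [[0, 0, 0.003], [0, 0, 0], 1], [[0, 0, 0.003], [0, 0, 0], 1], [[0, 0, 0], [0, 0, 0], 1]]}}

```text
t: 16.43
ee_pos: [526.3, 24.6, 108.3]
orientation: [3.128, -0.292, -0.002]
ft_force: [0.3, -0.3, -4.8]
width: 16.2
```

{"op": "carry_out", "data": {"rows": [[[0, 0, 0.002], [0, 0, 0], 1], [[0, 0, 0.002], [0, 0, 0], 1], [[0, 0, 0.002], [0, 0, 0], 1], [[0, 0, 0], [0, 0, 0], 1]]}}

```text
t: 16.77
ee_pos: [527.0, 24.6, 103.3]
orientation: [-3.128, 0.292, -0.001]
ft_force: [-1.5, -0.2, 4.3]
width: 16.0
```

{"op": "carry_out", "data": {"rows": [[[0, 0, 0.002], [0, 0, 0], 1], [[0, 0, 0.002], [0, 0, 0], 1], [[0, 0, 0.002], [0, 0, 0], 1], [[0, 0, 0], [0, 0, 0], 1]]}}

```text
t: 17.1
ee_pos: [527.0, 24.6, 97.6]
orientation: [-3.128, 0.292, -0.001]
ft_force: [-3.8, 0.4, 8.5]
width: 15.9
```

{"op": "carry_out", "data": {"rows": [[[0, 0, 0.002], [0, 0, 0], 1], [[0, 0, 0.001], [0, 0, 0], 1], [[0, 0, 0], [0, 0, 0], 1]]}}

```text
t: 17.35
ee_pos: [527.1, 24.6, 94.9]
orientation: [-3.128, 0.292, -0.001]
ft_force: [-3.8, 0.1, 10.4]
width: 16.1
```

{"op": "carry_out", "data": {"rows": [[[0, 0, 0.001], [0, 0, 0], 1], [[0, 0, 0], [0, 0, 0], 1]]}}

```text
t: 17.52
ee_pos: [527.1, 24.6, 94.1]
orientation: [-3.128, 0.292, -0.001]
ft_force: [-3.9, 0.7, 10.8]
width: 15.4
```

{"op": "carry_out", "data": {"rows": [[[0, 0, 0.001], [0, 0, 0], 1], [[0, 0, 0], [0, 0, 0], 1]]}}

```text
t: 17.68
ee_pos: [527.1, 24.6, 93.7]
orientation: [-3.128, 0.292, -0.001]
ft_force: [-5.3, 0.9, 17.7]
width: 15.8
```

{"op": "carry_out", "data": {"rows": [[[0, 0, 0.001], [0, 0, 0], 1], [[0, 0, 0], [0, 0, 0], 1], [[0, 0, 0], [0, 0, 0], 1]]}}

```text
t: 17.93
ee_pos: [527.2, 24.6, 93.6]
orientation: [-3.128, 0.292, -0.002]
ft_force: [-8.7, -1.1, 27.0]
width: 15.9
```

```bash
python3 look.py w11; python3 look.py s11 scene; python3 -c "
import cv2
t=cv2.imread('pics/s11.png');cv2.imwrite('pics/s11c.png',cv2.resize(t[160:290,250:370],None,fx=5,fy=5,interpolation=cv2.INTER_CUBIC))"
```

```text
17.9333 [527.2  24.6  93.6] xhead -10.66 z [ 0.0011 -0.     -1.    ] [-8.7 -1.1 27. ] 15.9 [ 0.02  0.47  1.93 -0.    0.74  1.78]
17.9833 [527.2  24.6  93.6] xhead -10.66 z [ 0.0012 -0.     -1.    ] [-7.7 -0.6 28.3] 16.0 [ 0.02  0.47  1.93 -0.    0.74  1.78]
```

View pics/s11c.png

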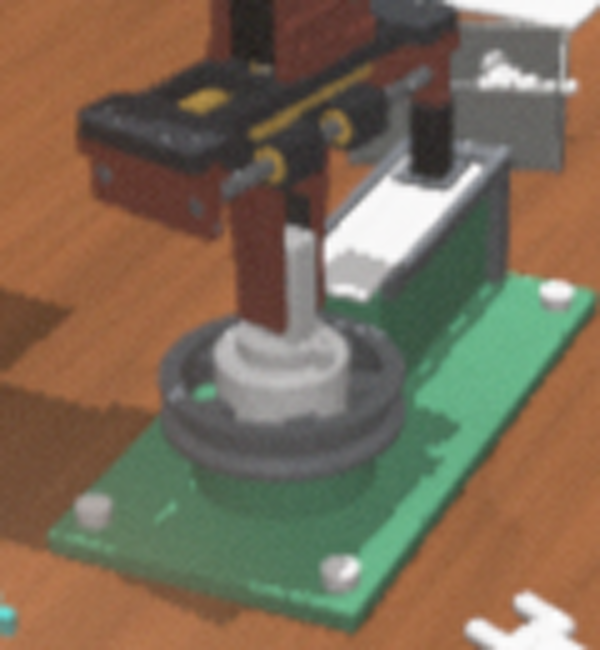

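View pics/w11.png

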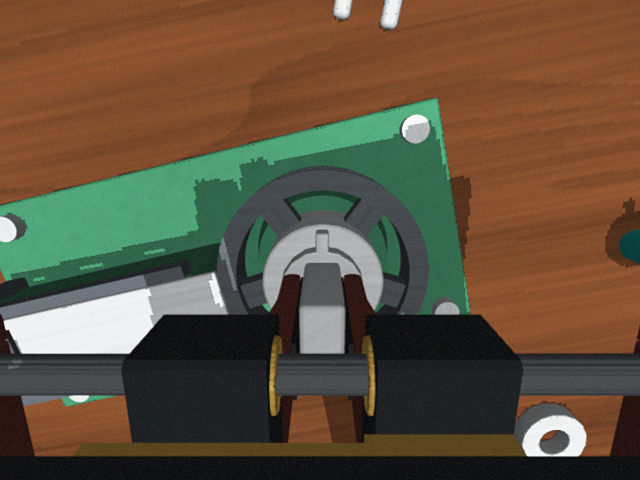

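View pics/s11.png

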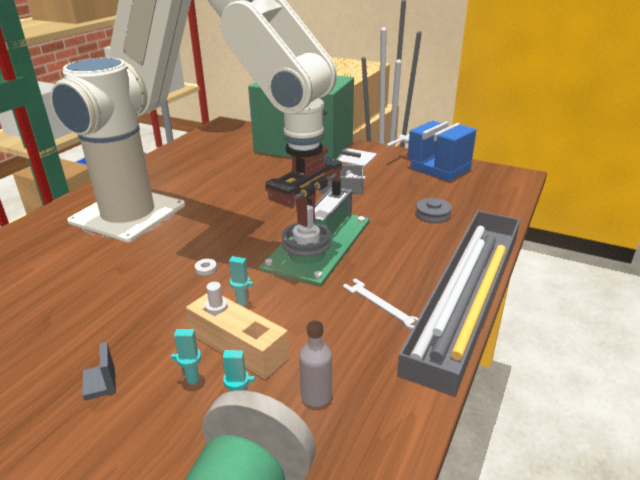

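```bash
python3 -c "
from workcell import close_job,readout
o=readout.get_obs();print(o['t'],o['ee_pos'],o['ft_force'],o['width']);print(close_job())"
```

```text
18.0333 [527.16686294  24.63429082  93.64145338] [-9.14225627 -0.82354729 27.33410527] 15.891043784994698
the job is handed in; nothing more can be done
None
```

The job is handed in at 18.0 s: the guard is open, and the keyed shaft is pushed home and still gripped by its tang.

- **Guard:** I slid it by the black grip for 67.5 mm until it stopped dead at about 17 N, well above its 2.5 N of friction. The overhead picture taken later shows it still clear of the bore. A gap of about 5 mm shows between the plate and the stop block. I took that as normal for the end of travel, because the joint's 70 mm limit fits the measured travel. I did not check it any other way.
- **Shaft:** I lifted it from the rack by its tang and set its plain foot about 12 mm into the bore. I then lowered the key to the hub face and turned the shaft about 21° to the keyway. The key dropped in freely and the spring started to push back at the expected depth.
- **Last checks:**
  - The tool stopped at z = 93.6 mm, where home was calculated as 93.7 mm.
  - The upward force rose to about 27 N, or about 32 N allowing for the shaft's weight. The spring alone gives 16 N, so the collar is resting on the hub.
  - The last pictures show the collar flat on the hub.
  - A sideways force of about 9 N remains, which I left.
- **Everything else:** In the final scene picture the pin, the turquoise look-alikes and the other items appear where they were.

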